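# Tuck a service cover under the lapped rear cover of a pouch sealer and hold it flat

### The arm

A 6-joint arm with a two-finger parallel gripper is mounted at the origin on the work surface. World frame = base frame: x ahead of the robot, y to its left, z up, the work surface at z = 0. Lengths are in m, angles in degrees, forces in N, time in s.
With the tool pointing down it reaches from about 0.375 to 0.9 m from the base axis. Payload 3.1 kg.
Tool frame: the origin (TCP) lies midway between the tips of the shut fingers; the grasp point (between the pads) lies 19 mm behind it (bot.hold_point_z is the distance from the TCP to the grasp point, in m); z points along the fingers, y is the line along which they close (so a half turn about z gives the same grasp; the last joint's range is limited). The gripper opens to 87 mm and grips with 3 to 60 N. Pads are 19 mm wide; open, the fingers measure 117 mm over their backs; the gripper's body (75 mm by 190 mm) begins 51 mm behind the grasp point.
Start: joints at [-83.509, 30.224, 82.088, -0, 67.689, -10.227], TCP at [0.18, -0.599, 0.223] pointing down, gripper open.
Joint ranges: [-176.69, 176.69], [-43.24, 126.21], [12.49, 139.97], [-82, 262], [0, 151.66], [-163.58, 163.58]. Speed limits (degrees/s): [159.86, 159.86, 180, 180, 180, 180].

### API

Orientations are given as a 3x3 rotation matrix whose columns are the frame's x, y, z axes.
In Python, from rig import read_state, optics, order, bot gives the robot as it stands.
- The arm moves only by the tool drive_tool, never from a script. Its argument "steps" is a list of rows, each a list of 7 numbers: the finger opening in mm, from 0 to 87, then the shift along the tool's x, y, z normalised to -1 to 1, where 1 is 0.12 m, then the turn, a rotation vector about the tool's x, y, z normalised to -1 to 1, where 1 is 1.5 rad. In form: [[jaw, tx, ty, tz, ax, ay, az], ...]. A call has 1 to 8 rows; each row is the pose to reach, as a shift and turn from the pose commanded when the call began, along the tool's axes at that moment; what a row does not reach only later rows make up. A row lasts 1/10 s, in which the tool goes at most 50 mm and 8.59 degrees, less where a joint would pass 70% of its speed; a pose out of reach is approached as far as the arm can. A call with a number of a shift or a turn outside -1 to 1 is refused whole. A call with a gripper value outside its range is refused whole. The fingers move at their own pace and stop on an object; the grip force is fixed at half the most. Time passes only in rows, so rows that repeat a pose let the fingers close. It gives the time, the measured TCP pose, the force, the opening and the grip force at its end, in the units of the state.
- read_state(): the state, without advancing time (a new reading comes with each control period).
- optics.capture(name): name is "scene" or "top" or "wrist"; returns a dict with "color" (420x560x3 uint8, blue, green, red), "range_z" (420x560 float32, m along the optical axis (not along the pixel's ray), 0 where there is no reading), "fx", "fy", "cx", "cy" (pixels), "rvec" (rotation vector, rad) and "tvec" (3), from world to camera coordinates, as OpenCV has them. Camera axes: x right, y down, z forward; pixel columns grow to the right and rows downward; lengths in m; the calibration is good to about 2 mm. A picture is of the moment at which its call begins.
- order.hand_in(): hands the job in; it is judged then, once.
The state is a dict: "time_s": time; "joint_positions": joint angles; "qvel": joint speeds; "tau": joint torques, N m; "position": TCP position; "tcp_rot": TCP orientation; "force": force on the tool from outside, world axes, zero at the start; "moment": the same for the moment, N m; "opening": opening from 0.0 (shut) to 1.0 (fully open); "grasp_force": force on a finger pad.
Only numpy, scipy, OpenCV 4.12 (cv2) and the standard library are available. Lean on these libraries where they do the work, as an engineer would, in place of code of your own. Each camera call takes 0.05 s, during which the arm holds its last target. There are 200 camera calls.

### The job

Put the loose aluminium service cover back on the sloping top of the pouch sealer: tuck its plain long edge (the one away from the two thumb screws) under the lip of the hinged rear cover without lifting that cover, and push it fully home against the stop, between the raised side skins. Then press the thumb-screw edge down flat against its lift springs and finish still holding the cover pressed flat there, so that a colleague could do up the screws. Leave the other things on the bench where they are.

Things in the scene. Friction and masses are not known exactly. Their poses are not given: they have to be found in the camera images.
- sealer: Pouch sealer, fixed, white and grey, 320 (x) x 300 (y) mm; origin under its centre, front to its -x (robot side), y left. Its top deck slopes up at 12 degrees, 90 mm high at the front edge, about 155 at the back. The cover's seat is the narrow rim of a well in the deck, 90 (up the slope) x 150 mm. A feed plate sticks out 48 mm in front at 38 mm height.
- seat (a point): Deck surface at mid-width, at the foot of the stop (step 6 mm high behind the well): where the middle of the cover's tuck edge (underside) ends up. x points up the slope, y left, z out of the deck. In this frame: deck front edge x = -155, well x = -110 to -20, raised side skins (5 mm high) from y = +91 and -91 outwards, screw holes x = -121, y = +70 and -70 mm.
- rear_cover (a joint): Hinged steel rear cover lapping over the seat: 0 = shut (held by a stop), grows as it lifts; 0.05 rad is 9 mm at the lip. Weight and a weak spring keep it shut: 2 N at the lip lifts it. Sheet 2.5 mm thick, 192 wide. Shut, its underside is flat, 7 mm over the deck, from seat x = -25 mm back to the hinge at x = +145.
- lap_lip (a point): Tip of the rear cover's lip, middle, on the underside: the last 13 mm flare up at 25 degrees, so that shut the tip is at seat x = -36, z = 12 mm.
- lift_l (a joint): Left sprung lift pin, 12 mm across, at seat x = -121, y = +50 mm: 0 = dome standing 5 mm proud of the deck, 0.005 = flush. Pushes up with 1.5 N at 0 and 3 N at flush.
- lift_r (a joint): Right lift pin, the same, at seat x = -121, y = -50 mm.
- cover: Loose service cover: aluminium plate 130 (x) x 170 (y) x 4 mm, 0.2 to 0.4 kg, flat on the bench at first. Origin: centre of its underside, z up. The +x edge is the plain one to tuck. Two thumb screws, 13 across, 9 mm high, at x = -53, y = +70 and -70. Fitted, the pins hold the screw edge 5 mm up until about 7 N on the handle lays it flat.
- cover_bar (a point): Centre of the cover's bow handle, at cover x = -17, z = 38 mm: round bar 12 mm thick, 90 long along y, on posts 10 mm thick at y = +39 and -39; 28 mm clear below the bar. Grip here, fingers closing along the cover's x.
- cover_tuck (a point): Middle of the tuck edge on the cover's underside, x = +65 mm.
- cover_left (a point): Underside of the cover at the screw edge, left: x = -65, y = +80 mm.
- cover_right (a point): Underside of the cover at the screw edge, right: x = -65, y = -80 mm.
- driver: Screwdriver 190 mm long lying in front of the service cover (nearer the robot), not needed.
- tape: Empty cardboard roll core, 90 mm across and 25 mm high, lying in front of the sealer (nearer the robot), not needed.
- dish: Small open red parts bin, 100 x 75 x 35 mm with three steel rollers in it, at the left of the robot, not needed.
- spray: White spray bottle, 60 mm across, 170 mm tall, at the left of the bench, not needed.
- gauge: Steel caliper 190 mm long, lying at the right of the bench, not needed.
- carton: Blue carton 160 x 110 x 90 mm at the right of the bench, not needed.
Mind the look-alikes: they are no part of the job. There is more than one size of the cover; the job needs the largest.

How it is judged:
By the outcome, as a careful person would: the job done as asked, in the order asked, and still so for the second after the job is handed in, while the arm keeps its last pose, push and grip.
It also fails if it takes over 40 s, if anything falls off the work surface, if the arm or the gripper's body presses on something with over 40 N, if the wrist force passes 120 N, or if a joint passes its speed limit or range.

## Working session

There is one attempt and no reset: what is moved stays moved. The work goes in short steps, Python scripts to look and compute and a tool call to move; the robot and the scene stay as the last step left them, time stands still between calls to the robot, and variables do not carry over. Pictures are saved under pics/ and viewed, at most 10 in all, crops included, and the job is handed in when it is done.

Besides the shell and the picture viewer there is one more tool, called as name(argument=value, ...) on one line, values as JSON. drive_tool: Moves the arm, as the interface text tells. Scaled input: -1 to 1 covers 0.12 m each way for a shift and 1.5 rad each way for a turn. Its arguments: {"type":"object","properties":{"steps":{"type":"array"}},"required":["steps"]}

```bash
ls; mkdir -p pics
cat > h.py <<'E'
import numpy as np, cv2
from rig import read_state, optics, order, bot
def cap(n):
    d=optics.capture(n); R=cv2.Rodrigues(np.array(d["rvec"],float))[0]; t=np.array(d["tvec"],float).ravel()
    z=d["range_z"]; v,u=np.mgrid[:z.shape[0],:z.shape[1]]
    c=np.stack([(u-d["cx"])/d["fx"]*z,(v-d["cy"])/d["fy"]*z,z],-1)
    d["P"]=(c-t)@R; d["P"][z==0]=np.nan; d["R"]=R; d["t"]=t
    return d
E
python3 - <<'E'
from h import *
a=cap("top");b=cap("scene")
cv2.imwrite("pics/top.png",a["color"]);cv2.imwrite("pics/scene.png",b["color"])
np.savez("top.npz",P=a["P"],c=a["color"]);np.savez("scene.npz",P=b["P"],c=b["color"])
s=read_state();print({k:s[k] for k in("time_s","position","opening","force")},s["tcp_rot"]);print(bot.hold_point_z)
E
```

```text
pics
{'time_s': 0.1, 'position': array([ 0.17972984, -0.59788892,  0.22165152]), 'opening': 0.999213071729903, 'force': array([-0.32164594,  0.13002907, -0.84835604])} [[ 9.57729758e-01  2.87669352e-01 -2.33352376e-04]
 [ 2.87669236e-01 -9.57727761e-01  1.98668839e-03]
 [ 3.48021312e-04 -1.96983889e-03 -9.99997999e-01]]
0.0187
```

View pics/top.png

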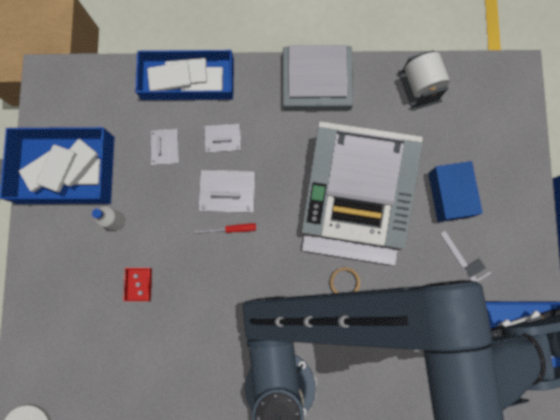

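View pics/scene.png

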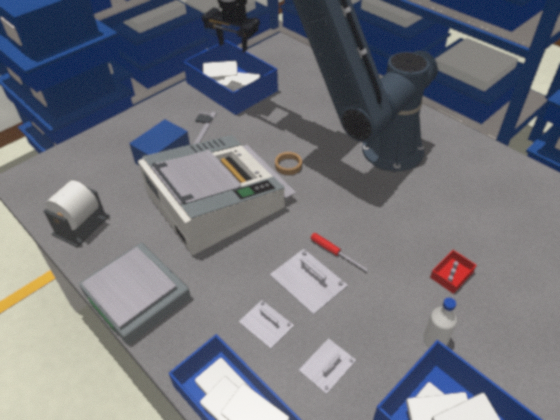

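The top view shows the sealer at about (362,186) and the largest cover at (227,191), with its handle at about (225,196). Two smaller look-alike covers are at (222,138) and (164,147). The driver is at (228,229) and the tape at (345,281). Next I'll measure the cover and sealer.

Run:
```python
from h import *
d=np.load("top.npz");P=d["P"];c=d["c"]
# cover
roi=np.zeros(c.shape[:2],bool);roi[163:222,190:265]=1
h=cv2.cvtColor(c,cv2.COLOR_BGR2HSV)
m=(roi&(h[...,2]>150)&(h[...,1]<50)).astype(np.uint8)
m=cv2.morphologyEx(m,cv2.MORPH_CLOSE,np.ones((9,9)))
cs=max(cv2.findContours(m,0,2)[0],key=cv2.contourArea);M=np.zeros_like(m);cv2.drawContours(M,[cs],-1,1,-1)
e=P[M>0];print(np.nanmedian(e[:,2]))
xy=(e[np.abs(e[:,2]-np.nanmedian(e[:,2]))<.01][:,:2]*1000).astype(np.float32);r=cv2.minAreaRect(xy);print("rect",r,xy.mean(0))
b=e[(e[:,2]>.03)&(e[:,2]<.06)];print("bar",len(b),b.mean(0) if len(b) else 0)
if len(b)>5: print(cv2.minAreaRect((b[:,:2]*1000).astype(np.float32)))
# deck: side surfaces
Q=P[115:270,295:430].reshape(-1,3);Q=Q[Q[:,2]>.06];print(cv2.minAreaRect((Q[:,:2]*1000).astype(np.float32)))
a=cv2.resize(c[160:225,190:265],None,fx=5,fy=5,interpolation=2);b=cv2.resize(c[115:270,295:430],None,fx=3,fy=3,interpolation=2)
o=np.zeros((465,790,3),np.uint8);o[:325,:375]=a;o[:465,380:785]=b;cv2.imwrite("pics/z.png",o)
```

```text
0.003461140010296345
rect ((588.3424682617188, 165.08511352539062), (171.80824279785156, 133.30809020996094), 87.807861328125) [587.9961  164.62271]
bar 114 [0.56838931 0.16484897 0.04152435]
((568.99560546875, 166.04200744628906), (88.8747787475586, 12.561985969543457), 87.71720123291016)
((580.4276123046875, -239.4322509765625), (301.0190124511719, 323.121826171875), 80.80302429199219)
```

View pics/z.png

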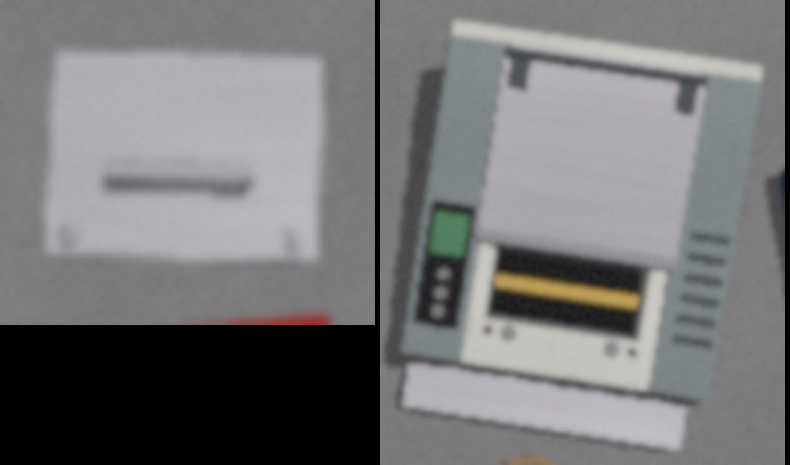

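The left panel shows the screws at (68,238) and (290,243), on the robot side of the cover, so the tuck edge already faces +x at a yaw of about -2.2°. The right panel shows the sealer at about -9.2°, with its well at (565,290) and lift pins at (508,333) and (611,349). I'll check the wrist camera geometry and refine the sealer pose.

```bash
cat >> h.py <<'E'
from scipy.spatial.transform import Rotation as Ro
def Rt(yaw,pitch):  # tool: x=left, y=cover x, z=-cover z ; pitch = tuck edge up (deg)
    C=Ro.from_euler("ZY",[yaw,-pitch],degrees=True).as_matrix()
    return np.stack([C[:,1],C[:,0],-C[:,2]],1)
def delta(p,R):
    s=read_state();R0=s["tcp_rot"]
    t=R0.T@(np.array(p)-s["position"])/.12; a=Ro.from_matrix(R0.T@R).as_rotvec()/1.5
    print("t",np.round(t,3),"a",np.round(a,3),"time",round(s["time_s"],2),"F",np.round(s["force"],1),"p",np.round(s["position"],4),"open",round(s["opening"]*87,1))
E
python3 - <<'E'
from h import *
w=cap("wrist");s=read_state();R=s["tcp_rot"]
print("cam in tool",R.T@(-w["R"].T@w["t"]-s["position"]));print("cam z axis in tool",R.T@w["R"].T, w["fx"])
d=np.load("top.npz");P=d["P"];c=d["c"]
yaw=-9.2
A=Ro.from_euler("z",yaw,degrees=True).as_matrix()
L=(P[115:270,295:430].reshape(-1,3)-[.5804,-.2394,0])@A*1000
for y in(-125,-100,100,125):
    q=L[(abs(L[:,1]-y)<8)&(abs(L[:,0])<140)&(L[:,2]>70)];f=np.polyfit(q[:,0],q[:,2],1);print(y,np.degrees(np.arctan(f[0])),f[1],len(q))
q=L[(abs(L[:,1])<60)&(L[:,0]>-155)&(L[:,0]<-128)];f=np.polyfit(q[:,0],q[:,2],1);print("front",f[1]+f[0]*-140,"expect",90+20*np.tan(np.radians(12)))
# well contour
h=cv2.cvtColor(c,cv2.COLOR_BGR2HSV);g=np.zeros(c.shape[:2],np.uint8);g[190:240,320:395]=1
m=(g&((h[...,2]<70)|((h[...,1]>90)&(h[...,2]<230)))).astype(np.uint8);m=cv2.morphologyEx(m,cv2.MORPH_OPEN,np.ones((5,5)))
k=max(cv2.findContours(m,0,2)[0],key=cv2.contourArea);print("wellpx",cv2.minAreaRect(k))
delta([.53,-.33,.42],Rt(-9.2,0))
E
```

```text
cam in tool [ 0.06926129 -0.00055138 -0.16159492]
cam z axis in tool [[-7.41433959e-04 -9.67990053e-01 -2.50987465e-01]
 [ 9.99999652e-01 -6.21731902e-04 -5.56216638e-04]
 [ 3.82365260e-04 -2.50987790e-01  9.67990177e-01]] 358.670603999677
-125 11.834959160220448 128.65470255807477 562
-100 12.345072579951234 129.3272466505801 554
100 12.033878481345138 129.75443541860028 556
125 11.60455628833335 129.4122772447122 551
front 93.8874521107586 expect 94.25113123340044
wellpx ((356.728271484375, 211.26588439941406), (48.20212936401367, 22.048294067382812), 8.746162414550781)
t [ 3.438 -1.302 -1.649] a [-0.001 -0.001 -0.746] time 0.15 F [-0.5 -0.3 -0.2] p [ 0.1798 -0.598   0.2218] open 87.2
```

drive_tool(steps=[[87,1,-0.5,-0.6,0,0,0],[87,1,-0.5,-0.6,0,0,0],[87,1,-0.5,-0.6,0,0,0]])

```text
time_s: 0.45
position: [0.2765, -0.5067, 0.2935]
tcp_rot: [[0.958, 0.286, -0.0], [0.286, -0.958, 0.002], [0.0, -0.002, -1.0]]
force: [1.3, 0.4, -0.6]
opening: 1.004
grasp_force: 0.0
```

drive_tool(steps=[[87,1,-0.5,-0.6,0,0,0],[87,1,-0.5,-0.6,0,0,0],[87,1,-0.5,-0.6,0,0,0]])

```text
time_s: 0.75
position: [0.3732, -0.4157, 0.3651]
tcp_rot: [[0.958, 0.287, -0.0], [0.287, -0.958, 0.0], [-0.0, -0.001, -1.0]]
force: [0.0, -0.6, -0.3]
opening: 0.998
grasp_force: 0.0
```

drive_tool(steps=[[87,1,-0.5,-0.3,0,0,0],[87,1,-0.5,-0.3,0,0,0],[87,1,-0.5,-0.3,0,0,0]])

```text
time_s: 1.05
position: [0.4715, -0.3231, 0.4013]
tcp_rot: [[0.957, 0.289, 0.001], [0.289, -0.957, -0.0], [0.001, 0.0, -1.0]]
force: [1.0, -0.9, -0.1]
opening: 1.002
grasp_force: 0.0
```

drive_tool(steps=[[87,0.9,-0.45,0,0,0,-0.746],[87,0.9,-0.45,0,0,0,-0.746],[87,0.9,-0.45,0,0,0,-0.746],[87,0.9,-0.45,0,0,0,-0.746],[87,0.9,-0.45,0,0,0,-0.746],[87,0.9,-0.45,0,0,0,-0.746],[87,0.9,-0.45,0,0,0,-0.746],[87,0.9,-0.45,0,0,0,-0.746]])

```text
time_s: 1.85
position: [0.5576, -0.2423, 0.3999]
tcp_rot: [[0.155, 0.988, -0.001], [0.988, -0.155, 0.001], [0.0, -0.001, -1.0]]
force: [-0.3, 0.0, 0.4]
opening: 0.998
grasp_force: 0.0
```

Run:
```python
from h import *
w=cap("wrist");cv2.imwrite("pics/w1.png",w["color"]);np.savez("w1.npz",P=w["P"],c=w["color"],R=w["R"],t=w["t"],k=[w["fx"],w["fy"],w["cx"],w["cy"]])
delta([.57,.1655,.2],Rt(-2.2,0))
```

```text
t [ 3.373 -0.421  1.668] a [-0.001 -0.    -0.078] time 1.9 F [-1.1  0.1  0.2] p [ 0.5576 -0.2423  0.3999] open 87.3
```

View pics/w1.png

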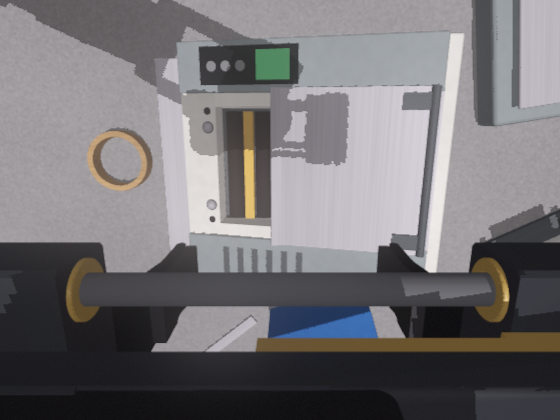

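The wrist view shows the screw holes at about (207,110) and (213,219), the lift pins at (208,127) and (211,204), and the lip edge at column 271. I'll cast rays through the holes and pins onto the deck height to get the seat.

Run:
```python
from h import *
d=np.load("w1.npz");P=d["P"];c=d["c"];R=d["R"];t=d["t"];fx,fy,cx,cy=d["k"]
g=cv2.cvtColor(c,cv2.COLOR_BGR2GRAY).astype(float)
def ray(u,v,z):
    r=R.T@[(u-cx)/fx,(v-cy)/fy,1];o=-R.T@t;return (o+r*(z-o[2])/r[2])*1000
H=[]
for u,v in((207,110),(213,219)):
    w=g[v-5:v+6,u-5:u+6];w=np.clip(np.median(w)-15-w,0,None);yy,xx=np.mgrid[v-5:v+6,u-5:u+6]
    a,b=(xx*w).sum()/w.sum(),(yy*w).sum()/w.sum();p=ray(a,b,.0971);H.append(p);print(a,b,p,"depth",P[int(b),int(a)+5])
H=np.array(H);dy=H[0]-H[1];print("dist",np.linalg.norm(dy[:2]));yaw=np.arctan2(-dy[0],dy[1]);print("yaw",np.degrees(yaw))
m=H.mean(0)[:2];seat=m+121*np.cos(np.radians(12))*np.array([np.cos(yaw),np.sin(yaw)]);print("seat",seat)
# lip: depth profile along mid line, seat frame
S=Ro.from_euler("ZY",[np.degrees(yaw),-12],degrees=True).as_matrix()
L=(P*1000-[seat[0],seat[1],122.2])@S
L=L.reshape(-1,3);
for x0 in range(-150,-10,6):
    q=L[(abs(L[:,1])<40)&(abs(L[:,0]-x0-3)<3)];print(x0+3,np.round(np.nanpercentile(q[:,2],[10,50,90]),1) if len(q) else 0,end="; ")
for s in(1,-1):
    for lo,hi in((78,89),(95,130)):
        q=L[(L[:,1]*s>lo)&(L[:,1]*s<hi)&(L[:,0]>-110)&(L[:,0]<-45)];print("\nside",s,lo,len(q),np.median(q[:,2]))
```

```text
206.63359733222177 110.50729470612755 [ 471.25088102 -148.4682178    97.1       ] depth [ 0.47672802 -0.14871182  0.09695758]
211.96427421950435 218.6749275828774 [ 448.76222628 -286.67953854   97.1       ] depth [ 0.4543174  -0.28659986  0.09710186]
dist 140.02895690765916
yaw -9.241725835709534
seat [ 576.82610331 -236.58183283]
-147 [-1.7 -0.7  0.4]; -141 [-1.7 -0.7  0.4]; -135 [-1.7 -0.7  0.3]; -129 [-1.7 -0.7  0.4]; -123 [-1.7 -0.7  0.4]; -117 [-1.7 -0.7  0.3]; -111 [-24.2  -8.   -0.2]; -105 [-25.9 -24.8 -18.8]; -99 [-16.4 -14.6 -13.2]; -93 [-14.1 -13.1 -12.2]; -87 [-17.3 -15.1 -13.2]; -81 [-24.2 -20.1 -16.9]; -75 [-15.5 -14.4 -13.3]; -69 [-32.5 -16.3 -14.8]; -63 [-24.6 -22.5 -20.8]; -57 [-21.9 -20.9 -19.7]; -51 [-24.7 -22.6 -20.8]; -45 [-27.7 -26.  -24.6]; -39 0; -33 [11.6 13.1 14.4]; -27 [ 9.4 10.7 12. ]; -21 [ 8.   8.9 10. ]; -15 [  8.1   9.2 363.7]; -9 [  8.4 287.6 367.9]; 
side 1 78 458 -0.6401943257969227

side 1 95 1657 5.911295081902651

side -1 78 361 -0.6516049599485131

side -1 95 1141 4.428328918421917
```

drive_tool(steps=[[87,1,-0.11,0,0,0,0],[87,1,-0.11,0,0,0,0],[87,1,-0.11,0,0,0,0]])

```text
time_s: 2.2
position: [0.5633, -0.1182, 0.4002]
tcp_rot: [[0.158, 0.987, -0.001], [0.987, -0.158, 0.002], [0.002, -0.001, -1.0]]
force: [0.4, -0.7, -0.2]
opening: 0.997
grasp_force: 0.0
```

drive_tool(steps=[[87,1,-0.11,0,0,0,0],[87,1,-0.11,0,0,0,0],[87,1,-0.11,0,0,0,0]])

```text
time_s: 2.5
position: [0.5693, 0.0027, 0.4003]
tcp_rot: [[0.157, 0.988, -0.001], [0.988, -0.157, 0.002], [0.002, -0.001, -1.0]]
force: [-0.3, -2.1, -0.2]
opening: 0.998
grasp_force: 0.0
```

drive_tool(steps=[[87,1,-0.11,0.7,0,0,0],[87,1,-0.11,0.7,0,0,0],[87,1,-0.11,0.7,0,0,0]])

```text
time_s: 2.8
position: [0.5757, 0.1208, 0.3154]
tcp_rot: [[0.161, 0.987, 0.0], [0.987, -0.161, 0.0], [0.0, 0.0, -1.0]]
force: [1.0, -0.2, 0.4]
opening: 0.996
grasp_force: 0.0
```

drive_tool(steps=[[87,0.37,-0.09,0.7,0,0,-0.078],[87,0.37,-0.09,0.7,0,0,-0.078],[87,0.37,-0.09,0.7,0,0,-0.078],[87,0.37,-0.09,0.7,0,0,-0.078]])

```text
time_s: 3.2
position: [0.5723, 0.1648, 0.2318]
tcp_rot: [[0.043, 0.999, -0.002], [0.999, -0.043, -0.001], [-0.001, -0.002, -1.0]]
force: [0.1, -0.9, 0.8]
opening: 0.998
grasp_force: 0.0
```

Run:
```python
from h import *
w=cap("wrist");cv2.imwrite("pics/w2.png",w["color"])
P=w["P"].reshape(-1,3);q=P[(P[:,2]>.030)&(P[:,2]<.055)&(abs(P[:,0]-.57)<.05)&(abs(P[:,1]-.165)<.07)]
print(len(q),q.mean(0) if len(q) else 0)
if len(q)>20: print(cv2.minAreaRect((q[q[:,2]>.038][:,:2]*1000).astype(np.float32)),q[:,2].max())
g=cv2.cvtColor(w["color"],cv2.COLOR_BGR2GRAY)
q=P[(abs(P[:,2]-.004)<.006)&(g.ravel()>165)&(abs(P[:,0]-.588)<.09)&(abs(P[:,1]-.165)<.11)];print(len(q),cv2.minAreaRect((q[:,:2]*1000).astype(np.float32)))
delta([.57,.1655,.0223],Rt(-2.2,0))
```

```text
1067 [0.57402694 0.16928507 0.04201955]
((573.8994750976562, 168.05215454101562), (89.87591552734375, 11.89411735534668), 88.01631927490234) 0.0449975740346271
10327 ((587.0869140625, 166.98959350585938), (177.9732666015625, 215.04510498046875), 0.3773651421070099)
t [ 0.009 -0.034  1.759] a [ 0.001  0.    -0.003] time 3.25 F [ 0.3 -1.   0.3] p [0.5736 0.1643 0.2334] open 87.1
```

View pics/w2.png

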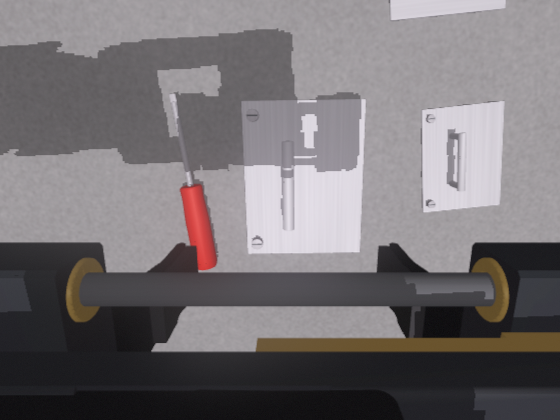

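The wrist view shows the cover's bar centred at about (288,186), with the driver clear to the left at (200,225). The seat-minus-bar offset agrees between the two cameras to about 1 mm, so I'll go down and grip.

drive_tool(steps=[[87,0.02,-0.015,1,0,0,0],[87,0.02,-0.015,1,0,0,0],[87,0.02,-0.015,1,0,0,0]])

```text
time_s: 3.55
position: [0.5705, 0.1657, 0.1111]
tcp_rot: [[0.045, 0.999, -0.002], [0.999, -0.045, -0.0], [-0.001, -0.002, -1.0]]
force: [-0.8, -0.5, 1.2]
opening: 1.001
grasp_force: 0.0
```

Run:
```python
from h import *
delta([.572,.167,.0197],Rt(-2.1,0))
```

```text
t [0.012 0.013 0.761] a [-0.001  0.    -0.006] time 3.55 F [-0.8 -0.5  1.2] p [0.5705 0.1657 0.1111] open 87.1
```

drive_tool(steps=[[87,0.01,0.01,0.45,0,0,-0.005],[87,0.01,0.01,0.76,0,0,-0.005],[87,0.01,0.01,0.76,0,0,-0.005]])

```text
time_s: 3.85
position: [0.5702, 0.1667, 0.0177]
tcp_rot: [[0.038, 0.999, -0.008], [0.999, -0.038, -0.001], [-0.001, -0.008, -1.0]]
force: [-1.4, -0.1, -1.0]
opening: 1.004
grasp_force: 0.0
```

drive_tool(steps=[[0,0,0,0,0,0,0],[0,0,0,0,0,0,0],[0,0,0,0,0,0,0],[0,0,0,0,0,0,0],[0,0,0,0,0,0,0],[0,0,0,0,0,0,0],[0,0,0,0,0,0,0],[0,0,0,0,0,0,0]])

```text
time_s: 4.65
position: [0.5719, 0.1684, 0.0212]
tcp_rot: [[0.035, 0.999, -0.0], [0.999, -0.035, -0.0], [-0.0, -0.0, -1.0]]
force: [0.2, 0.0, -0.1]
opening: 0.351
grasp_force: 0.0
```

drive_tool(steps=[[0,0,0,0,0,0,0],[0,0,0,0,0,0,0],[0,0,0,0,0,0,0],[0,0,0,0,0,0,0],[0,0,0,0,0,0,0]])

```text
time_s: 5.15
position: [0.5722, 0.1684, 0.0211]
tcp_rot: [[0.035, 0.999, 0.0], [0.999, -0.035, 0.0], [0.0, 0.0, -1.0]]
force: [1.2, 0.5, -0.6]
opening: 0.13
grasp_force: 30.0
```

drive_tool(steps=[[0,0,0,-0.2,0,0,0],[0,0,0,-0.6,0,0,0],[0,0,0,-1,0,0,0],[0,0,0,-1,0,0,0]])

```text
time_s: 5.55
position: [0.5765, 0.169, 0.1475]
tcp_rot: [[0.035, 0.999, 0.013], [0.999, -0.035, 0.001], [0.002, 0.013, -1.0]]
force: [1.5, 0.5, -1.9]
opening: 0.126
grasp_force: 30.0
```

drive_tool(steps=[[0,0,0,-0.4,0,0,0],[0,0,0,-0.8,0,0,0],[0,0,0,-0.8,0,0,0],[0,0,0,-0.8,0,0,0]])

```text
time_s: 5.95
position: [0.5714, 0.1683, 0.237]
tcp_rot: [[0.035, 0.999, -0.0], [0.999, -0.035, -0.0], [-0.0, -0.0, -1.0]]
force: [-1.0, 0.8, -3.6]
opening: 0.123
grasp_force: 30.0
```

```bash
cat >> h.py <<'E'
def plate():
    # plate plane in tool frame from the wrist depth
    w=cap("wrist");s=read_state();L=(w["P"]-s["position"])@s["tcp_rot"]*1000
    hs=cv2.cvtColor(w["color"],cv2.COLOR_BGR2HSV)
    m=(L[...,0]>12)&(L[...,0]<82)&(abs(L[...,1]-17)<60)&(abs(L[...,2]-15)<16)&(hs[...,1]<60)
    q=L[m];q=q[q[:,2]>8]
    for _ in range(4):
        A=np.c_[q[:,:2],np.ones(len(q))];f=np.linalg.lstsq(A,q[:,2],rcond=None)[0];q=q[abs(A@f-q[:,2])<2]
    print("plate n",len(q),"dz/dx,dz/dy deg",np.degrees(np.arctan(f[:2])),"z at bar",f[2],"y range",np.percentile(q[:,1],[.5,99.5]),"x max",q[:,0].max())
    return w,f
E
python3 - <<'E'
from h import *
w,f=plate();cv2.imwrite("pics/w3.png",w["color"]);s=read_state();print(s["grasp_force"],s["moment"])
delta([.4,-.2,.3],Rt(-9.24,7))
E
```

```text
plate n 31284 dz/dx,dz/dy deg [-0.07054246 -0.04107097] z at bar 15.977770444541834 y range [-42.4275434   76.43402433] x max 81.99736465648016
29.996459484100342 [-0.05833342 -0.03956225 -0.00359572]
t [-3.116 -1.311 -0.531] a [-0.084 -0.005  0.084] time 6.0 F [-0.1 -0.2 -3.9] p [0.5702 0.1681 0.2354] open 10.6
```

View pics/w3.png

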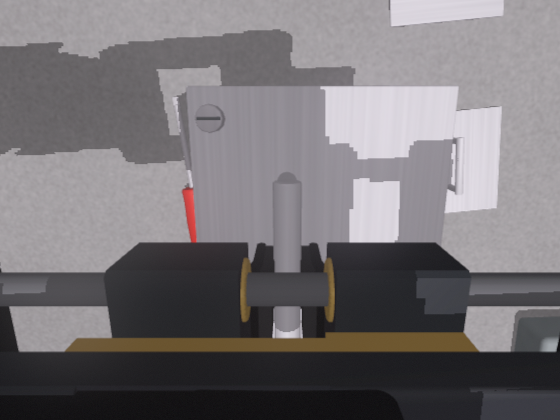

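The cover is held square: its plane is parallel to the tool to within 0.1° and its underside is about 20.6 mm below the TCP. Now I'll carry it over.

```bash
cat >> h.py <<'E'
SEAT=np.array([.5745,-.237,.1222]);YAW=-9.24
D=Ro.from_euler("ZY",[YAW,-12],degrees=True).as_matrix()
TK=np.array([0,.082,.0206])
def tgt(u,w,tau,v=0):
    R=Rt(YAW,12-tau);return SEAT+D@np.array([u,v,w])/1000-R@TK,R
def where():
    s=read_state();R=s["tcp_rot"];q=D.T@(s["position"]+R@TK-SEAT)*1000
    c=D.T@R;print("tuck",np.round(q,1),"tau",np.round(12-np.degrees(np.arcsin(R[2,1])),2),"yawerr",np.round(np.degrees(np.arctan2(R[1,1],R[0,1]))-YAW,2),"Fseat",np.round(D.T@s["force"],1))
E
python3 - <<'E'
from h import *
p,R=tgt(-65,25,5);print(p);delta(p,R)
E
```

```text
[ 0.42380439 -0.21248466  0.14359259]
t [-3.213 -1.104  0.771] a [-0.084 -0.005  0.084] time 6.0 F [-0.1 -0.2 -3.9] p [0.5702 0.1681 0.2354] open 10.6
```

drive_tool(steps=[[0,-0.2,-0.07,0,0,0,0],[0,-0.6,-0.21,0,0,0,0],[0,-1,-0.36,0,0,0,0]])

```text
time_s: 6.3
position: [0.5228, 0.0514, 0.234]
tcp_rot: [[0.033, 0.999, -0.007], [0.999, -0.033, 0.0], [0.0, -0.007, -1.0]]
force: [0.4, -0.4, -3.2]
opening: 0.123
grasp_force: 30.0
```

drive_tool(steps=[[0,-0.33,-0.12,0,0,0,0],[0,-0.66,-0.24,0,0,0,0],[0,-1,-0.36,0,0,0,0]])

```text
time_s: 6.6
position: [0.475, -0.067, 0.2344]
tcp_rot: [[0.035, 0.999, -0.006], [0.999, -0.035, 0.002], [0.002, -0.006, -1.0]]
force: [0.6, -0.8, -2.8]
opening: 0.127
grasp_force: 30.0
```

drive_tool(steps=[[0,-0.33,-0.12,0,-0.02,0,0.02],[0,-0.66,-0.24,0,-0.05,0,0.05],[0,-0.9,-0.33,0,-0.084,-0.005,0.084],[0,-1,-0.36,0,-0.084,-0.005,0.084],[0,-1,-0.36,0,-0.084,-0.005,0.084]])

```text
time_s: 7.1
position: [0.4282, -0.1854, 0.2349]
tcp_rot: [[0.165, 0.979, 0.119], [0.986, -0.164, -0.017], [0.003, 0.121, -0.993]]
force: [-0.0, -0.0, -3.4]
opening: 0.131
grasp_force: 30.0
```

Run:
```python
from h import *
p,R=tgt(-65,25,5);delta(p,R);where()
```

```text
t [-0.231 -0.091  0.755] a [-0.001 -0.002 -0.003] time 7.1 F [-0.  -0.  -3.4] p [ 0.4282 -0.1854  0.2349] open 11.4
tuck [-46.   27.1 114.2] tau 5.07 yawerr -0.26 Fseat [-0.7 -0.  -3.3]
```

drive_tool(steps=[[0,-0.23,-0.09,0.25,-0.001,-0.002,-0.003],[0,-0.23,-0.09,0.5,-0.001,-0.002,-0.003],[0,-0.23,-0.09,0.75,-0.001,-0.002,-0.003],[0,-0.23,-0.09,0.75,-0.001,-0.002,-0.003]])

```text
time_s: 7.5
position: [0.4242, -0.2088, 0.1422]
tcp_rot: [[0.156, 0.981, 0.116], [0.988, -0.155, -0.014], [0.004, 0.117, -0.993]]
force: [-0.6, 0.3, -3.5]
opening: 0.129
grasp_force: 30.0
```

Run:
```python
from h import *
p,R=tgt(-60,6,5);delta(p,R);where()
w,f=plate();cv2.imwrite("pics/w4.png",w["color"])
# lateral + lip check in image seat frame
L=(w["P"]-SEAT)@D*1000
q=L.reshape(-1,3);q=q[(abs(q[:,1]-60)<25)]
for a in range(-60,0,6):
    k=q[abs(q[:,0]-a)<3];print(a,np.round(np.nanpercentile(k[:,2],[10,50,90]),1) if len(k) else 0)
```

```text
t [-0.032  0.059  0.142] a [-0.003 -0.003  0.003] time 7.5 F [-0.6  0.3 -3.5] p [ 0.4242 -0.2088  0.1422] open 11.2
tuck [-65.6   4.1  23.3] tau 5.27 yawerr 0.24 Fseat [-1.4  0.2 -3.3]
plate n 31099 dz/dx,dz/dy deg [-0.26074162  0.94730807] z at bar 19.337406720731728 y range [-42.2835087   76.45061424] x max 81.83875023322894
-60 [-0.1 -0.1 -0.1]
-54 [-1.7 -0.9 -0. ]
-48 [-25.2 -22.   -0.3]
-42 [-39.7 -15.9  -0.2]
-36 [-40.6  -1.6  13.7]
-30 [-42.5  11.5  13.6]
-24 [-44.    9.   10.8]
-18 [-44.2 -24.3   9.3]
-12 [7.9 8.8 9.7]
-6 [7.9 8.8 9.7]
```

View pics/w4.png

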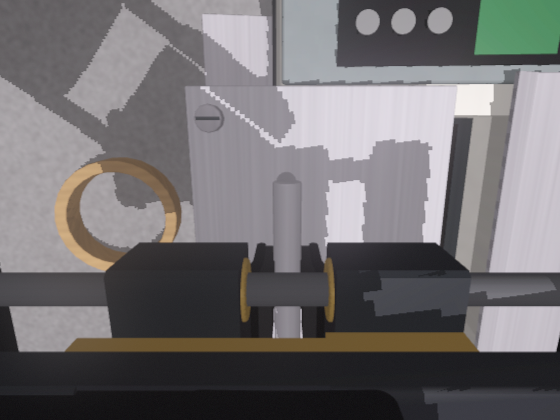

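The wrist view shows the plate still square in the grip, at the same pixels as before, with its left edge just inside the side skin at row ~85. The lip edge is ahead at about column 510. The lip measures at seat x ≈ -36, z ≈ 13.5 on top, which matches expectation, so I'll lower towards the rim.

drive_tool(steps=[[0,-0.03,0.05,0.06,0,0,0],[0,-0.03,0.05,0.12,0,0,0],[0,-0.03,0.05,0.12,0,0,0],[0,-0.03,0.05,0.12,0,0,0]])

```text
time_s: 7.95
position: [0.434, -0.2169, 0.1335]
tcp_rot: [[0.157, 0.98, 0.126], [0.988, -0.155, -0.023], [-0.003, 0.128, -0.992]]
force: [0.5, -0.9, -2.6]
opening: 0.128
grasp_force: 30.0
```

Run:
```python
from h import *
where();w,f=plate();where()
P=w["P"];L=(P-SEAT)@D*1000
# plate left edge and skin inner edge, seat y
for a in(-130,-110,-95,-80):
    col=L[(abs(L[...,0]-a)<2.5)];s=col[(col[:,2]>2)&(col[:,2]<8)&(col[:,1]>80)];k=col[(col[:,2]>10)&(col[:,2]<30)];print(a,"skin y min",np.percentile(s[:,1],[1,5]) if len(s) else 0,"plate y max",np.percentile(k[:,1],[95,99]) if len(k) else 0)
p,R=tgt(-60,2,5);delta(p,R)
```

```text
tuck [-56.4  -2.4  13.4] tau 4.66 yawerr 0.25 Fseat [ 0.  -0.8 -2.7]
plate n 31282 dz/dx,dz/dy deg [-0.07482886  0.4368474 ] z at bar 17.671959546662478 y range [-42.37887099  76.45847971] x max 81.99943161140419
tuck [-56.4  -2.5  13.4] tau 4.65 yawerr 0.25 Fseat [-0.6 -0.4 -3.1]
-130 skin y min [91.89398912 93.27080144] plate y max [79.16483298 81.49401447]
-110 skin y min [92.01599718 93.38937163] plate y max [78.82588637 81.56849467]
-95 skin y min [91.87790197 93.08064033] plate y max [78.92433645 81.61846337]
-80 skin y min [91.89319109 92.95220379] plate y max [78.995797   81.73361164]
t [ 0.024 -0.021  0.093] a [0.004 0.002 0.003] time 8.0 F [-0.1 -0.4 -3.2] p [ 0.434  -0.217   0.1336] open 11.4
```

drive_tool(steps=[[0,0.025,-0.01,0.03,0.003,0.002,0.003],[0,0.025,-0.01,0.06,0.003,0.002,0.003],[0,0.025,-0.01,0.06,0.003,0.002,0.003],[0,0.025,-0.01,0.06,0.003,0.002,0.003]])

```text
time_s: 8.4
position: [0.434, -0.2139, 0.1256]
tcp_rot: [[0.161, 0.98, 0.121], [0.987, -0.16, -0.019], [0.001, 0.123, -0.992]]
force: [-0.1, -0.2, -3.0]
opening: 0.126
grasp_force: 30.0
```

```bash
cat >> h.py <<'E'
def look():
    # cover top plane and deck/skin/lip heights in the seat frame, wrist depth
    w=cap("wrist");L=(w["P"]-SEAT)@D*1000;q=L.reshape(-1,3)
    hs=cv2.cvtColor(w["color"],cv2.COLOR_BGR2HSV)
    m=np.zeros(L.shape[:2],bool);m[95:235,195:265]=1;m[95:235,310:440]=1
    k=L[m&np.isfinite(L[...,0])&(hs[...,1]<60)]
    for _ in range(5):
        A=np.c_[k[:,:2],np.ones(len(k))];f=np.linalg.lstsq(A,k[:,2],rcond=None)[0];k=k[abs(A@f-k[:,2])<1.5]
    s=q[(q[:,1]>100)&(q[:,1]<130)&(abs(q[:,0]+100)<30)&(abs(q[:,2]-5)<4)]
    r=q[(abs(q[:,1]-60)<25)&(q[:,0]>-22)&(q[:,0]<20)&(abs(q[:,2]-9)<8)]
    # tuck edge: furthest plate-plane point up the slope
    z=q[(abs(q[:,:2]@f[:2]+f[2]-q[:,2])<1.2)&(abs(q[:,1]-60)<20)&(q[:,0]<-5)]
    print("cover n",len(k),"tilt",np.round(np.degrees(np.arctan(f[:2])),2),"edge x",np.round(np.percentile(z[:,0],99),1),"underside z at u=-60,-36,0:",np.round([f[0]*u+f[2]-4 for u in(-60,-36,0)],1),"skin z",np.round(np.median(s[:,2]),1),"rear z(9.5)",np.round(np.median(r[:,2]),1))
    return w
E
python3 - <<'E'
from h import *
where();look()
p,R=tgt(-60,2,5,.5);delta(p,R)
E
```

```text
tuck [-58.7   0.2   5.3] tau 4.96 yawerr -0.02 Fseat [-0.7 -0.2 -2.9]
cover n 25774 tilt [-5.44  0.2 ] edge x -59.9 underside z at u=-60,-36,0: [ 3.7  1.5 -2. ] skin z 5.6 rear z(9.5) 8.8
t [ 0.003 -0.009  0.029] a [ 0.001 -0.    -0.   ] time 8.45 F [-0.3  0.5 -3. ] p [ 0.434  -0.214   0.1257] open 10.7
```

drive_tool(steps=[[0,0.003,-0.005,0.008,0,0,0],[0,0.003,-0.005,0.016,0,0,0],[0,0.003,-0.005,0.016,0,0,0],[0,0.003,-0.005,0.016,0,0,0]])

```text
time_s: 8.85
position: [0.4338, -0.2136, 0.1237]
tcp_rot: [[0.161, 0.979, 0.121], [0.987, -0.16, -0.019], [0.0, 0.123, -0.992]]
force: [0.2, -0.3, -3.1]
opening: 0.125
grasp_force: 30.0
```

drive_tool(steps=[[0,0,0,0.008,0,0,0],[0,0,0,0.008,0,0,0],[0,0,0,0.008,0,0,0]])

```text
time_s: 9.15
position: [0.4339, -0.2136, 0.1228]
tcp_rot: [[0.161, 0.979, 0.121], [0.987, -0.16, -0.019], [0.0, 0.123, -0.992]]
force: [-0.2, 0.3, -2.8]
opening: 0.125
grasp_force: 30.0
```

Run:
```python
from h import *
where();look();where()
```

```text
tuck [-59.4   0.5   2.6] tau 4.95 yawerr -0.02 Fseat [-0.8  0.2 -2.7]
cover n 25842 tilt [-5.43  0.21] edge x -60.6 underside z at u=-60,-36,0: [ 0.9 -1.3 -4.8] skin z 5.6 rear z(9.5) 8.8
tuck [-59.4   0.5   2.7] tau 4.94 yawerr -0.03 Fseat [-1.   0.5 -3.3]
```

drive_tool(steps=[[0,0,0,0.008,0,0,0],[0,0,0,0.008,0,0,0],[0,0,0,0.008,0,0,0]])

```text
time_s: 9.5
position: [0.4339, -0.2136, 0.1218]
tcp_rot: [[0.161, 0.979, 0.121], [0.987, -0.16, -0.019], [0.001, 0.123, -0.992]]
force: [-0.3, 0.2, -3.6]
opening: 0.131
grasp_force: 30.0
```

drive_tool(steps=[[0,0,0,0.005,0,0,0],[0,0,0,0.005,0,0,0],[0,0,0,0.005,0,0,0]])

```text
time_s: 9.8
position: [0.434, -0.2136, 0.1212]
tcp_rot: [[0.161, 0.979, 0.121], [0.987, -0.16, -0.019], [0.0, 0.123, -0.992]]
force: [0.4, -0.8, -3.2]
opening: 0.129
grasp_force: 30.0
```

Run:
```python
from h import *
where();look();where()
```

```text
tuck [-59.6   0.5   1.1] tau 4.95 yawerr -0.03 Fseat [-0.2 -0.8 -3.2]
cover n 25776 tilt [-5.42  0.21] edge x -60.4 underside z at u=-60,-36,0: [-0.6 -2.9 -6.3] skin z 5.6 rear z(9.5) 8.8
tuck [-59.5   0.5   1.1] tau 4.95 yawerr -0.02 Fseat [-1.4  0.1 -2.6]
```

Run:
```python
from h import *
p,R=tgt(-40,1.1,4.2,.6);delta(p,R)
p,R=tgt(-30,1.1,3.6,.6);delta(p,R)
```

```text
t [ 0.001  0.16  -0.005] a [-0.009 -0.    -0.   ] time 9.85 F [-0.8  0.3 -2.8] p [ 0.4341 -0.2136  0.1213] open 10.8
t [ 0.001  0.241 -0.005] a [-0.016 -0.    -0.   ] time 9.85 F [-0.8  0.3 -2.8] p [ 0.4341 -0.2136  0.1213] open 10.8
```

drive_tool(steps=[[0,0,0.04,-0.001,-0.002,0,0],[0,0,0.08,-0.003,-0.004,0,0],[0,0,0.12,-0.004,-0.007,0,0],[0,0,0.16,-0.005,-0.009,0,0],[0,0,0.2,-0.005,-0.012,0,0],[0,0,0.24,-0.005,-0.016,0,0],[0,0,0.24,-0.005,-0.016,0,0],[0,0,0.24,-0.005,-0.016,0,0]])

```text
time_s: 10.65
position: [0.4621, -0.2181, 0.1253]
tcp_rot: [[0.161, 0.976, 0.144], [0.987, -0.159, -0.023], [0.001, 0.146, -0.989]]
force: [0.1, 0.0, -3.4]
opening: 0.128
grasp_force: 30.0
```

Run:
```python
from h import *
where();w=look();where();cv2.imwrite("pics/w5.png",w["color"])
p,R=tgt(-12,1.1,2.9,.6);delta(p,R)
```

```text
tuck [-30.3   0.6   1.1] tau 3.59 yawerr -0.02 Fseat [-0.6  0.1 -3.4]
cover n 25729 tilt [-4.08  0.24] edge x -32.3 underside z at u=-60,-36,0: [ 1.4 -0.3 -2.9] skin z 5.6 rear z(9.5) 8.9
tuck [-30.5   0.7   1. ] tau 3.6 yawerr -0.02 Fseat [-1.9 -0.6 -3.9]
t [-0.001  0.152 -0.002] a [-0.008 -0.    -0.   ] time 10.7 F [-1.1 -0.4 -4.2] p [ 0.4619 -0.218   0.1253] open 11.3
```

View pics/w5.png

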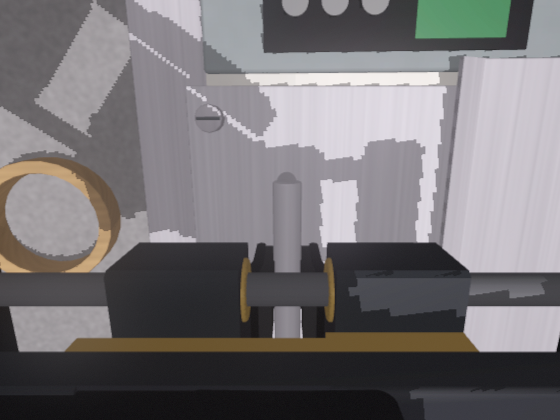

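The view shows the plate's edge reaching the lip at about column 445–455, with a strip of rim visible between the plate and the left skin. The rear cover hasn't moved (8.9 mm). I'll slide it under.

drive_tool(steps=[[0,0,0.03,0,-0.003,0,0],[0,0,0.06,-0.001,-0.005,0,0],[0,0,0.09,-0.001,-0.007,0,0],[0,0,0.12,-0.002,-0.008,0,0],[0,0,0.15,-0.002,-0.008,0,0],[0,0,0.15,-0.002,-0.008,0,0]])

```text
time_s: 11.3
position: [0.4805, -0.2215, 0.1285]
tcp_rot: [[0.161, 0.974, 0.157], [0.987, -0.159, -0.026], [-0.0, 0.16, -0.987]]
force: [-0.3, -0.8, -2.6]
opening: 0.123
grasp_force: 30.0
```

Run:
```python
from h import *
where();w=look();where()
p,R=tgt(-3,1.1,2.6,.6);delta(p,R)
```

```text
tuck [-11.    0.2   1.4] tau 2.82 yawerr -0.01 Fseat [-0.7 -0.8 -2.6]
cover n 14079 tilt [-2.75  0.22] edge x -33.6 underside z at u=-60,-36,0: [ 2.9  1.7 -0. ] skin z 5.6 rear z(9.5) 8.9
tuck [-11.5   0.4   1.2] tau 2.86 yawerr -0.01 Fseat [-0.7  0.7 -3.7]
t [0.001 0.07  0.001] a [-0.003 -0.    -0.   ] time 11.35 F [ 0.2  0.7 -3.8] p [ 0.4801 -0.2212  0.1283] open 11.2
```

drive_tool(steps=[[0,0,0.03,0,-0.002,0,0],[0,0,0.06,0,-0.003,0,0],[0,0,0.07,0,-0.003,0,0],[0,0,0.07,0,-0.003,0,0]])

```text
time_s: 11.75
position: [0.4882, -0.2226, 0.1297]
tcp_rot: [[0.161, 0.974, 0.161], [0.987, -0.159, -0.026], [0.0, 0.163, -0.987]]
force: [0.2, -0.2, -2.4]
opening: 0.127
grasp_force: 30.0
```

drive_tool(steps=[[0,0,0.01,0,0,0,0],[0,0,0.02,0,0,0,0],[0,0,0.02,0,0,0,0]])

```text
time_s: 12.05
position: [0.4904, -0.2229, 0.13]
tcp_rot: [[0.161, 0.974, 0.161], [0.987, -0.159, -0.026], [0.0, 0.163, -0.987]]
force: [0.9, -0.7, -2.8]
opening: 0.128
grasp_force: 30.0
```

Run:
```python
from h import *
where();w=look();where()
```

```text
tuck [-0.8  0.4  1.1] tau 2.61 yawerr -0.02 Fseat [ 0.4 -0.6 -3. ]
cover n 13097 tilt [-0.66  0.15] edge x -5.7 underside z at u=-60,-36,0: [4.6 4.3 3.9] skin z 5.6 rear z(9.5) 8.9
tuck [-0.9  0.4  1.1] tau 2.62 yawerr -0.02 Fseat [-0.7  0.6 -3.2]
```

drive_tool(steps=[[0,0,0.01,0,0,0,0],[0,0,0.01,0,0,0,0],[0,0,0.01,0,0,0,0]])

```text
time_s: 12.4
position: [0.4914, -0.223, 0.1302]
tcp_rot: [[0.161, 0.974, 0.161], [0.987, -0.159, -0.026], [0.0, 0.163, -0.987]]
force: [-0.1, 0.7, -2.8]
opening: 0.124
grasp_force: 30.0
```

drive_tool(steps=[[0,0,0.01,0,0,0,0],[0,0,0.01,0,0,0,0],[0,0,0.01,0,0,0,0]])

```text
time_s: 12.7
position: [0.4926, -0.2232, 0.1304]
tcp_rot: [[0.161, 0.974, 0.161], [0.987, -0.159, -0.026], [0.0, 0.163, -0.987]]
force: [0.7, -0.4, -3.1]
opening: 0.126
grasp_force: 30.0
```

drive_tool(steps=[[0,0,0.008,0,0,0,0],[0,0,0.008,0,0,0,0],[0,0,0.008,0,0,0,0]])

```text
time_s: 13.0
position: [0.493, -0.223, 0.1304]
tcp_rot: [[0.161, 0.974, 0.16], [0.987, -0.159, -0.025], [0.001, 0.162, -0.987]]
force: [-2.8, 0.7, -2.8]
opening: 0.123
grasp_force: 30.0
```

Run:
```python
from h import *
where();w=look();where()
```

```text
tuck [1.7 0.7 0.8] tau 2.69 yawerr -0.02 Fseat [-3.4  0.3 -2.1]
cover n 13207 tilt [-0.44  0.07] edge x -5.7 underside z at u=-60,-36,0: [4.6 4.4 4.2] skin z 5.6 rear z(9.5) 8.9
tuck [1.7 0.7 0.7] tau 2.69 yawerr -0.02 Fseat [-2.6 -0.3 -2.2]
```

drive_tool(steps=[[0,0,0.01,0,0,0,0],[0,0,0.01,0,0,0,0],[0,0,0.01,0,0,0,0]])

```text
time_s: 13.35
position: [0.493, -0.223, 0.1303]
tcp_rot: [[0.16, 0.974, 0.157], [0.987, -0.158, -0.024], [0.001, 0.159, -0.987]]
force: [-6.4, 0.1, -2.3]
opening: 0.128
grasp_force: 30.0
```

Run:
```python
from h import *
where()
s=read_state();u=D.T@(s["position"]+s["tcp_rot"]@TK-SEAT)*1000
for w,t in((.5,1.3),(0,0),(-1,0)):
    p,R=tgt(u[0],w,t,u[1]);delta(p,R)
```

```text
tuck [1.6 0.8 0.4] tau 2.84 yawerr 0.02 Fseat [-6.6 -0.9 -0.9]
t [ 0.    -0.004  0.018] a [-0.018 -0.001  0.   ] time 13.35 F [-6.4  0.1 -2.3] p [ 0.493  -0.223   0.1303] open 11.1
t [ 0.    -0.007  0.038] a [-0.033 -0.001  0.   ] time 13.35 F [-6.4  0.1 -2.3] p [ 0.493  -0.223   0.1303] open 11.1
t [ 0.    -0.007  0.046] a [-0.033 -0.001  0.   ] time 13.35 F [-6.4  0.1 -2.3] p [ 0.493  -0.223   0.1303] open 11.1
```

drive_tool(steps=[[0,0,-0.002,0.006,-0.006,0,0],[0,0,-0.003,0.012,-0.012,0,0],[0,0,-0.004,0.018,-0.018,0,0],[0,0,-0.005,0.025,-0.023,0,0],[0,0,-0.006,0.031,-0.028,0,0],[0,0,-0.007,0.038,-0.033,0,0],[0,0,-0.007,0.038,-0.033,0,0],[0,0,-0.007,0.038,-0.033,0,0]])

```text
time_s: 14.15
position: [0.493, -0.223, 0.1264]
tcp_rot: [[0.16, 0.965, 0.206], [0.987, -0.157, -0.032], [0.001, 0.209, -0.978]]
force: [-8.8, -0.6, 6.0]
opening: 0.125
grasp_force: 30.0
```

```bash
cat >> h.py <<'E'
def fitted():
    w=cap("wrist");L=(w["P"]-SEAT)@D*1000
    hs=cv2.cvtColor(w["color"],cv2.COLOR_BGR2HSV)
    m=(L[...,0]>-118)&(L[...,0]<-45)&(abs(L[...,1]-62)<18)&(abs(L[...,2]-6)<7)
    k=L[m]
    for _ in range(5):
        A=np.c_[k[:,:2],np.ones(len(k))];f=np.linalg.lstsq(A,k[:,2],rcond=None)[0];k=k[abs(A@f-k[:,2])<1.5]
    q=L.reshape(-1,3);r=q[(abs(q[:,1]-60)<25)&(q[:,0]>-22)&(q[:,0]<20)&(abs(q[:,2]-9)<8)]
    print("cover n",len(k),"tilt",np.round(np.degrees(np.arctan(f[:2])),2),"underside at -130,-60,0",np.round([f[0]*u+f[1]*62+f[2]-4 for u in(-130,-60,0)],1),"rear(8.9)",np.round(np.median(r[:,2]),1))
    return w
E
python3 - <<'E'
from h import *
where();fitted();where()
E
```

```text
tuck [2.  0.8 0.8] tau -0.05 yawerr 0.01 Fseat [-7.2 -2.   7.7]
cover n 10255 tilt [-0.55  0.22] underside at -130,-60,0 [ 0.3 -0.4 -1. ] rear(8.9) 8.9
tuck [2.  0.8 0.8] tau -0.05 yawerr 0.01 Fseat [-6.7 -2.3  6.7]
```

drive_tool(steps=[[0,0,0,0.006,0,0,0],[0,0,0,0.012,0,0,0],[0,0,0,0.012,0,0,0],[0,0,0,0.012,0,0,0]])

```text
time_s: 14.6
position: [0.4928, -0.2229, 0.1257]
tcp_rot: [[0.16, 0.965, 0.206], [0.987, -0.156, -0.033], [0.001, 0.209, -0.978]]
force: [-12.1, -0.4, 12.4]
opening: 0.128
grasp_force: 30.0
```

Run:
```python
from h import *
where();w=fitted();where();print(read_state()["moment"])
```

```text
tuck [1.6 0.9 0.1] tau -0.04 yawerr 0.04 Fseat [-9.1 -2.3 14.6]
cover n 9720 tilt [-0.28  0.39] underside at -130,-60,0 [-0.5 -0.9 -1.2] rear(8.9) 8.9
tuck [1.7 0.9 0.1] tau -0.04 yawerr 0.04 Fseat [-8.6 -1.8 15. ]
[-0.07848373  1.56342218 -0.07495444]
```

drive_tool(steps=[[0,0,0,0.006,0,0,0],[0,0,0,0.012,0,0,0],[0,0,0,0.012,0,0,0],[0,0,0,0.012,0,0,0]])

```text
time_s: 15.05
position: [0.4929, -0.223, 0.1256]
tcp_rot: [[0.159, 0.965, 0.207], [0.987, -0.156, -0.033], [0.0, 0.209, -0.978]]
force: [-16.2, 0.9, 23.2]
opening: 0.122
grasp_force: 30.0
```

Run:
```python
from h import *
where();w=fitted();where();cv2.imwrite("pics/w6.png",w["color"])
L=(w["P"]-SEAT)@D*1000
for y in(40,50,60,70,78):
    print(y,[np.round(np.nanmedian(L[(abs(L[...,1]-y)<4)&(abs(L[...,0]-x)<4)&(abs(L[...,2]-4)<4)][:,2]),1) for x in(-125,-105,-95,-70,-50)], "deck -145",np.round(np.nanmedian(L[(abs(L[...,1]-y)<4)&(abs(L[...,0]+145)<4)][:,2]),1))
```

```text
tuck [1.8 0.9 0. ] tau -0.08 yawerr 0.07 Fseat [-10.9  -1.7  26.1]
cover n 9723 tilt [-0.26  0.38] underside at -130,-60,0 [-0.6 -0.9 -1.1] rear(8.9) 8.9
tuck [1.7 0.9 0. ] tau -0.07 yawerr 0.07 Fseat [-11.6  -2.4  26.3]
40 [np.float64(3.1), np.float64(3.0), np.float64(3.1), np.float64(3.1), np.float64(3.2)] deck -145 -0.9
50 [np.float64(3.0), np.float64(3.1), np.float64(3.1), np.float64(3.1), np.float64(3.2)] deck -145 -0.8
60 [np.float64(3.1), np.float64(3.1), np.float64(3.2), np.float64(3.1), np.float64(3.1)] deck -145 -0.9
70 [np.float64(3.0), np.float64(3.2), np.float64(3.1), np.float64(3.2), np.float64(3.1)] deck -145 -0.9
78 [np.float64(3.1), np.float64(3.1), np.float64(3.2), np.float64(3.2), np.float64(3.1)] deck -145 -0.9
```

View pics/w6.png

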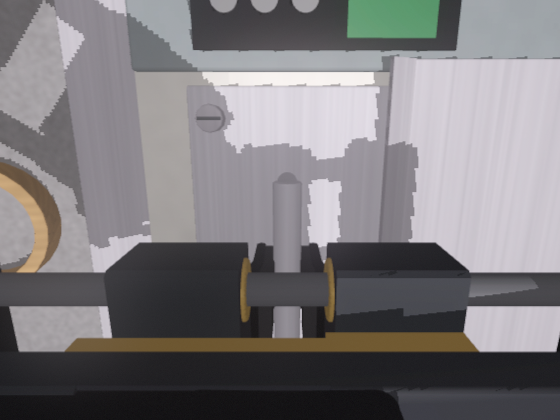

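The view shows the plate fully tucked, with the lip edge at column ~390 and an even rim strip along the left skin. Its top is 4.0 mm above the deck at every point I could see, and the rear cover is unmoved at 8.9 mm. I'll ease the press slightly and hand in while still holding.

drive_tool(steps=[[0,0,0,-0.005,0,0,0],[0,0,0,-0.005,0,0,0],[0,0,0,-0.005,0,0,0]])

```text
time_s: 15.4
position: [0.4928, -0.223, 0.1256]
tcp_rot: [[0.16, 0.965, 0.206], [0.987, -0.156, -0.033], [0.0, 0.209, -0.978]]
force: [-14.4, 1.6, 18.1]
opening: 0.125
grasp_force: 30.0
```

Run:
```python
from h import *
where();w=fitted();where()
L=(w["P"]-SEAT)@D*1000
print([np.round(np.nanmedian(L[(abs(L[...,1]-60)<10)&(abs(L[...,0]-x)<1.5)][:,2]),1) for x in(-134,-132,-130,-128,-126,-124)])
s=read_state();F=D.T@s["force"]
if 14<F[2]<30 and F[0]<-3: print(order.hand_in())
```

```text
tuck [1.7 0.8 0.1] tau -0.06 yawerr 0.06 Fseat [-10.4  -0.7  20.7]
cover n 9676 tilt [-0.29  0.41] underside at -130,-60,0 [-0.5 -0.9 -1.2] rear(8.9) 8.9
tuck [1.7 0.9 0. ] tau -0.06 yawerr 0.06 Fseat [-10.5  -1.1  21. ]
[np.float64(-0.9), np.float64(-0.9), np.float64(-0.8), np.float64(1.9), np.float64(3.1), np.float64(3.1)]
the job is handed in; nothing more can be done
None
```

I handed the job in at about 15.5 s: the cover is tucked under the rear lip without lifting the rear cover, pushed against the stop, and held flat on its springs at about 21 N. The wrist camera saw only the left half of the cover, so flatness on the right rests on the press going solid.

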